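Roll the pin to its parking line

TASK

The rolling pin lies on the pastry board, between a single inlaid line and a double inlaid line: clear the working end of the board by rolling the pin, with fingertips pushing on the top of it, over to the double line, and let it stop centred over that pair of lines and square with them. Roll it along the board rather than dragging it; do not pinch it, lift it or push it from low down, keep it on the board, leave everything around the board where it stands, and finish with the hand clear.

Things in the scene. Friction and masses are not known exactly. Their poses are not given: they have to be found in the camera images.
- rolling_pin: wooden rolling pin, free to roll: barrel 55 diameter, 200 long; handles 22 diameter, 65 long at its ends; 0.28-0.56 kg. Origin at its centre on its axis, 45.5 above the worktop (top of barrel 73). y runs along the pin; x and z turn as it rolls. Let go at 0.1 m/s it coasts about 10 mm. A flat fingertip on its top, moved level, rolls it half the tip's travel: use several strokes
- double_line: the double line: two parallel dark lines, 5 wide, 430 long, 50 apart, inlaid flush across the board. Origin midway between them at mid length, on the board's top; y runs along the lines, x across them. It may be on the side of the pin nearer the robot or farther from it; the pin starts 45 to 135 from it
- single_line: the single line: one such line, inlaid across the board on the other side of the pin, 45 to 135 from it. Origin at its middle; y along it
- board: white plastic pastry board, fixed, 320 (its x) by 440 (its y), 18 thick. Origin at the centre of its underside, on the worktop
- candy_jar: glass candy jar with a steel twist cap, 84 diameter, 130 tall, standing beside the board (to be left alone; origin at the centre of its underside)
- pourer: matte black ceramic pourer, about 90 diameter, 110 tall, with a short spout and a loop handle, standing beside the board (to be left alone; origin at the centre of its underside)
- probe: stainless thermometer probe lying flat, 210 long, 16 high, beside the board (to be left alone; origin on its underside, near mid length)
- mat_roll: grey baking-mat roll 56 diameter, 260 long, held closed by a steel spring clamp at its middle (clamp handles reach 88 high), lying just beyond the far edge of the board; it is not the rolling pin (to be left alone; origin at the centre of its underside)
- ramekin: white ceramic ramekin, 80 diameter, 45 tall, beside the board (to be left alone; origin at the centre of its underside)
- cutter: small steel ring cutter, 36 diameter, 30 tall, standing on the near left corner of the board as the robot sees it (to be left alone; origin at the centre of its underside)

How it is judged:
By the outcome, as a careful person would: the job done as asked, in the order asked, and still so for the second after the job is handed in, with the robot touching nothing.
It also fails if it takes over 64 s, if anything falls off the work surface, if the arm or the gripper's body presses on something with over 40 N, if the wrist force passes 120 N, or if a joint passes its speed limit or range.

ROBOT

A 6-joint arm with a two-finger parallel gripper is mounted at the origin on the work surface. World frame = base frame: x ahead of the robot, y to its left, z up, the work surface at z = 0. Lengths are in m, angles in rad, forces in N, time in s.
With the tool pointing down it reaches from about 0.325 to 0.775 m from the base axis. Payload 5.5 kg.
Tool frame: the origin (TCP) lies between the finger pads; the fingertips stand 8 mm ahead of it and the grasp point (between the pads) lies 11 mm behind it (tcp_to_tips is the distance from the TCP to the fingertips, in m); z points along the fingers, y is the direction in which the jaws open and shut (so a half turn about z gives the same grasp; the last joint's range is limited). The gripper opens to 88 mm and grips with 3 to 60 N. Pads are 20 mm wide; open, the fingers measure 115 mm over their backs; the gripper's body (75 mm by 178 mm) begins 61 mm behind the grasp point.
Start: joints at [1.26, 0.091, 1.231, -0, 1.82, -0.057], TCP at [0.151, 0.581, 0.231] pointing down, gripper open.
Joint ranges: [-2.87, 2.87], [-0.86, 2.18], [0.17, 2.46], [-1.51, 4.65], [0.06, 2.69], [-2.65, 2.65]. Speed limits (rad/s): [2.57, 2.57, 3.01, 3.14, 3.14, 3.14].

INTERFACE

Orientations are given as a unit quaternion [w, x, y, z].
In Python, from bench import * gives the robot as it stands. Calls block until the motion is done:
- move_to(position, orientation): joint-space move of the TCP to a pose.
- move_l(position, speed=0.15, orientation=None): straight line of the TCP; orientation=None keeps the orientation; speed is the mean speed in m/s.
- movej(angles): joint-space move.
- gripper_open() and close(): open the fingers fully, or close them until they stop; the grip force is fixed at half the most.
- hold(seconds).
- inverse_kinematics(position, orientation): joint angles nearest the present ones, or None.
- state(): the state.
- get_image(name): name is "side" or "top" or "wrist"; returns a dict with "frame" (384x512x3 uint8, blue, green, red), "depth" (384x512 float32, m along the optical axis (not along the pixel's ray), 0 where there is no reading), "camera_matrix" (3x3 intrinsics, pixels), "view" (4x4, takes a point from world to camera coordinates). Camera axes: x right, y up, looking along -z (the intrinsics and any distortion apply to the point x, -y, -z); pixel columns grow to the right and rows downward; lengths in m; the calibration is good to about 2 mm. A picture is of the moment at which its call begins.
A pose or a line that the arm cannot do raises IKError and nothing moves.
- job_done(): hands the job in, once; it reports no verdict.
The state is a dict: "time": time; "joint_pos": joint angles; "dq": joint speeds; "joint_torque": joint torques, N m; "ee_pos": TCP position; "ee_rot": TCP orientation; "ft_force": force on the tool from outside, world axes, zero at the start; "moment": the same for the moment, N m; "finger_gap": finger opening in m.
Only numpy, scipy, OpenCV 4.12 (cv2) and the standard library are available. Lean on these libraries where they do the work, as an engineer would, in place of code of your own. Each camera call takes 0.05 s, during which the arm holds its last target.

## Working session

There is one attempt and no reset: what is moved stays moved. The work goes in short steps, each a Python script; the robot and the scene stay as the last script left them, time stands still between calls to the robot, and variables do not carry over. Pictures are saved under pics/ and viewed, and the job is handed in when it is done.

```bash
ls; mkdir -p pics
python3 - <<'E'
from bench import *
import cv2,numpy as np,pickle
for n in ["top","side"]:
    d=get_image(n); cv2.imwrite(f"pics/{n}0.png",d["frame"]); pickle.dump(d,open(f"pics/{n}0.pkl","wb"))
    print(n,d["camera_matrix"].tolist(),d["view"].round(3).tolist(),list(d.keys()))
s=state();print({k:s[k] for k in s})
E
```

```text
pics
top [[453.50822617122316, 0.0, 247.1657960600943], [0.0, 453.50822617122316, 194.66559926525355], [0.0, 0.0, 1.0]] [[0.022, -1.0, -0.004, 0.026], [0.993, 0.021, 0.114, -0.589], [-0.114, -0.006, 0.993, -1.376], [0.0, 0.0, 0.0, 1.0]] ['frame', 'depth', 'camera_matrix', 'view']
side [[410.99799652306444, 0.0, 255.06423412914074], [0.0, 410.99799652306444, 190.1745693093619], [0.0, 0.0, 1.0]] [[-0.997, -0.073, -0.01, 0.579], [0.03, -0.519, 0.854, -0.058], [-0.067, 0.851, 0.52, -1.007], [0.0, 0.0, 0.0, 1.0]] ['frame', 'depth', 'camera_matrix', 'view']
{'time': 0.1, 'joint_pos': array([ 1.26028696e+00,  9.17767122e-02,  1.23171035e+00, -1.85597504e-05,
        1.81983270e+00, -5.67134351e-02]), 'dq': array([-0.00099007, -0.00076766, -0.00450418, -0.00012928,  0.00028643,
       -0.00050196]), 'joint_torque': array([ 2.35118954e-03, -4.47861993e+01, -4.07567489e+01,  6.99857902e-02,
        2.84953834e-02, -1.06438185e-04]), 'ee_pos': array([0.15058726, 0.5805381 , 0.22965519]), 'ee_rot': array([-1.48824256e-04,  1.26559877e-01,  9.91958594e-01, -8.50678945e-04]), 'ft_force': array([ 0.18092229, -0.07611742,  0.22232328]), 'moment': array([-0.05165016,  0.02897439,  0.01530628]), 'finger_gap': 0.08782302907144528}
```

View pics/top0.png

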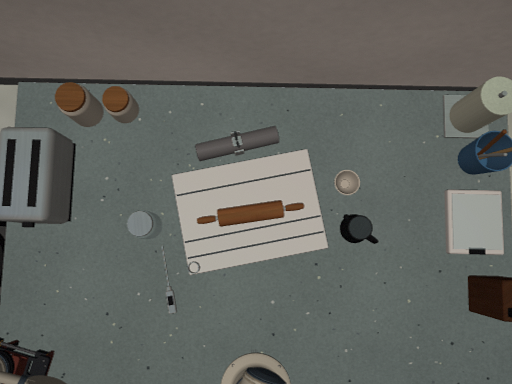

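View pics/side0.png

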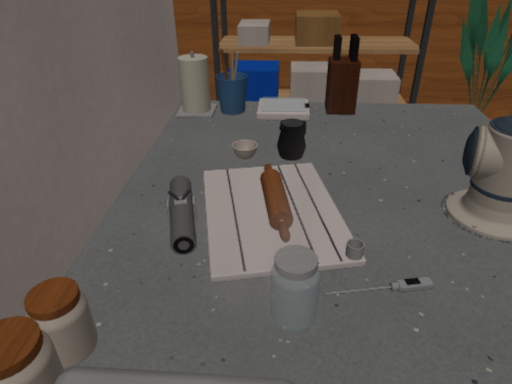

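Run:
```python
import cv2
f=cv2.imread("pics/top0.png")
cv2.imwrite("pics/top0c.png",cv2.resize(f[90:290,140:370],None,fx=3,fy=3,interpolation=cv2.INTER_CUBIC)[:600])
```

```text
(no output)
```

View pics/top0c.png

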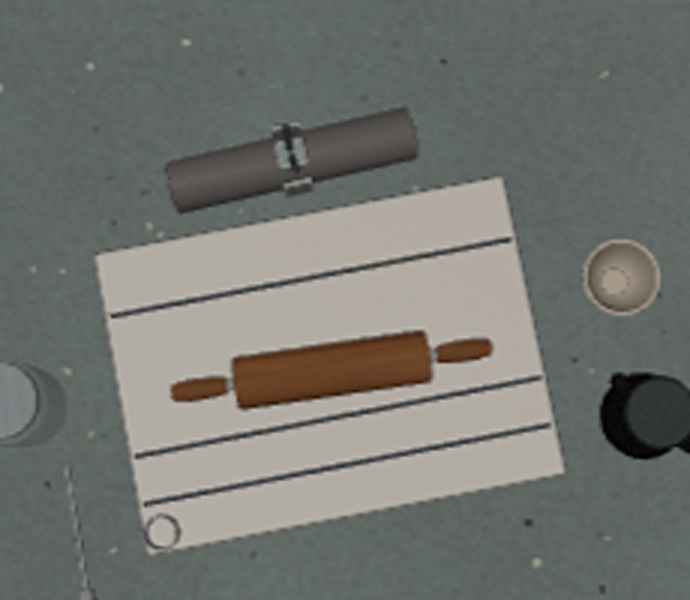

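The top view shows the double line on the near side of the pin (crop rows about 380–500), the single line beyond it, and the cutter on the near-left corner. The pin is slightly skewed to the lines. Next I'll measure it.

```bash
cat > h.py <<'E'
import numpy as np,cv2
def ray(d,uv,z):
    uv=np.atleast_2d(uv).astype(float);K=d["camera_matrix"];V=d["view"];R=V[:3,:3];t=V[:3,3]
    z=np.broadcast_to(z,len(uv))
    c=np.c_[(uv[:,0]-K[0,2])/K[0,0],-(uv[:,1]-K[1,2])/K[1,1],-np.ones(len(uv))]
    w=c@R; o=-R.T@t
    return o+w*((z-o[2])/w[:,2])[:,None]
def axis(P):
    c=P[:,:2].mean(0);_,s,v=np.linalg.svd(P[:,:2]-c,full_matrices=False);v=v[0]*np.sign(v[0][1]);return c,v
def proj(d,P):
    P=np.atleast_2d(P);c=P@d["view"][:3,:3].T+d["view"][:3,3];K=d["camera_matrix"]
    return np.c_[K[0,0]*c[:,0]/-c[:,2]+K[0,2],-K[1,1]*c[:,1]/-c[:,2]+K[1,2]]
def pin(d,verbose=False):
    f=d["frame"].astype(int)
    m=(f[...,2]-f[...,0]>30)
    m=m.astype(np.uint8); m[:120]=0;m[290:]=0;m[:,:165]=0;m[:,335:]=0
    # barrel only: open with 11 kernel
    b=cv2.morphologyEx(m,cv2.MORPH_OPEN,np.ones((12,5),np.uint8))
    y,x=np.nonzero(b);P=ray(d,np.c_[x,y],0.0455)
    c,v=axis(P)
    y,x=np.nonzero(m);ca,va=axis(ray(d,np.c_[x,y],0.0455))
    q=(P[:,:2]-c)
    return c,np.degrees(np.arctan2(-v[0],v[1])),ca,np.degrees(np.arctan2(-va[0],va[1])),np.ptp(q@v),np.ptp(q@[v[1],-v[0]]),b,m
def lines(d,ends):
    g=d["frame"].min(2).astype(float);out=[]
    for a,b in ends:
        a=np.array(a,float);b=np.array(b,float);pts=[]
        for s in np.linspace(.05,.95,60):
            u=a+s*(b-a);r=np.arange(u[1]-4,u[1]+4.01,.25)
            pr=cv2.remap(g.astype(np.float32),np.full((1,len(r)),u[0],np.float32),r[None].astype(np.float32),1)[0]
            w=np.clip(np.median(pr)-10-pr,0,None)
            if w.max()>40: pts.append((u[0],(w*r).sum()/w.sum()))
        P=ray(d,np.array(pts),0.018);c,v=axis(P)
        e=ray(d,[a,b],.018)
        out.append((e[:,:2].mean(0),c,v,np.degrees(np.arctan2(-v[0],v[1])),len(pts),np.linalg.norm(e[0]-e[1])))
    return out
E
python3 - <<'E'
from h import *;import pickle
d=pickle.load(open("pics/top0.pkl","rb"))
f=lambda x,y:(x/3+140-.33,y/3+90-.33)
L=lines(d,[(f(112,316),f(510,240)),(f(136,456),f(541,378)),(f(145,504),f(549,425))])
for l in L: print([np.round(x,4) for x in l])
r=pin(d);print([np.round(x,4) for x in r[:6]])
n=L[1][2]+L[2][2];n/=np.linalg.norm(n);nn=np.array([n[1],-n[0]]) # nn ~ +x
print("n",nn,"offsets",[ (l[1]@nn).round(4) for l in L],"pin",r[0]@nn,r[2]@nn)
# depth points on barrel
ys,xs=np.nonzero(r[6]);z=d["depth"][ys,xs];K=d["camera_matrix"];V=d["view"]
c=np.c_[(xs-K[0,2])/K[0,0]*z,-(ys-K[1,2])/K[1,1]*z,-z];W=(c-V[:3,3])@V[:3,:3]
print("barrel top z",np.percentile(W[:,2],[5,50,95,99]))
# objects
print("cutter",ray(d,[f(163,532)],.048)); print("corners",ray(d,[f(97,254),f(503,178),f(564,471),f(150,553)],.018).round(3))
E
```

```text
[array([0.6294, 0.0508]), array([0.6301, 0.0512]), array([-0.2119,  0.9773]), np.float64(12.2342), np.int64(60), np.float64(0.4259)]
[array([0.4843, 0.0189]), array([0.4847, 0.0193]), array([-0.212 ,  0.9773]), np.float64(12.2376), np.int64(60), np.float64(0.4284)]
[array([0.4355, 0.0091]), array([0.4356, 0.0095]), array([-0.212 ,  0.9773]), np.float64(12.2394), np.int64(60), np.float64(0.4259)]
[array([0.5278, 0.0272]), np.float64(9.7702), array([0.5308, 0.0279]), np.float64(9.4477), np.float64(0.2001), np.float64(0.0527)]
n [0.97727377 0.2119811 ] offsets [np.float64(0.6266), np.float64(0.4778), np.float64(0.4277)] pin 0.5215748278517656 0.5246977417917527
barrel top z [0.04222143 0.06962496 0.0765266  0.08034631]
cutter [[0.3635811  0.19406275 0.048     ]]
corners [[ 0.65   0.277  0.018]
 [ 0.741 -0.15   0.018]
 [ 0.434 -0.215  0.018]
 [ 0.341  0.21   0.018]]
```

Run:
```python
from h import *;import pickle
d=pickle.load(open("pics/top0.pkl","rb"))
f=d["frame"]
for u in (220,250,280): print(u,[tuple(int(t) for t in f[v,u]) for v in range(196,232)][::1])
r=pin(d);c,a,ca,aa=r[:4]
S=4;im=cv2.resize(f[170:270,170:340],None,fx=S,fy=S,interpolation=cv2.INTER_NEAREST)
for cc,an,col in((c,a,(0,255,0)),(ca,aa,(255,0,0))):
    t=np.radians(an);v=np.array([-np.sin(t),np.cos(t)]);n=np.array([v[1],-v[0]])
    P=[np.r_[cc+v*i+n*j,.0455] for i,j in((.1,.0275),(-.1,.0275),(-.1,-.0275),(.1,-.0275))]+[np.r_[cc+v*.165,.0455],np.r_[cc-v*.165,.0455]]
    q=((proj(d,np.array(P))-[170,170]+.5)*S).astype(np.int32)
    cv2.polylines(im,[q[:4]],True,col,1);cv2.line(im,tuple(map(int,q[4])),tuple(map(int,q[5])),col,1)
cv2.imwrite("pics/ov0.png",im)
```

```text
220 [(162, 171, 176), (163, 172, 177), (161, 170, 177), (164, 172, 178), (164, 172, 178), (163, 171, 177), (164, 173, 179), (163, 172, 177), (163, 172, 178), (163, 172, 177), (165, 173, 179), (169, 177, 182), (107, 116, 126), (37, 54, 79), (30, 55, 89), (36, 63, 103), (38, 66, 109), (41, 70, 112), (39, 68, 106), (37, 65, 99), (38, 67, 103), (40, 69, 106), (39, 70, 107), (39, 69, 107), (35, 65, 105), (36, 63, 103), (35, 61, 100), (30, 54, 94), (25, 49, 83), (12, 34, 66), (107, 117, 128), (162, 171, 175), (166, 175, 179), (164, 174, 179), (162, 171, 177), (163, 172, 177)]
250 [(163, 173, 178), (164, 172, 178), (163, 172, 178), (162, 172, 178), (163, 172, 178), (163, 172, 178), (165, 173, 179), (171, 180, 185), (80, 90, 104), (26, 45, 76), (31, 57, 93), (36, 63, 104), (38, 66, 108), (38, 65, 106), (38, 67, 105), (42, 70, 107), (40, 69, 106), (40, 69, 105), (42, 70, 105), (39, 66, 103), (38, 65, 102), (38, 65, 102), (34, 60, 96), (31, 56, 91), (29, 50, 85), (14, 35, 64), (121, 129, 137), (162, 170, 176), (166, 174, 180), (165, 173, 179), (164, 172, 178), (168, 177, 183), (120, 125, 126), (55, 55, 50), (140, 146, 150), (165, 173, 179)]
280 [(163, 172, 177), (162, 171, 177), (164, 172, 178), (170, 178, 184), (71, 80, 93), (20, 41, 73), (28, 53, 90), (33, 59, 98), (33, 62, 100), (38, 67, 107), (40, 70, 110), (40, 70, 111), (39, 70, 108), (40, 70, 106), (41, 70, 108), (40, 69, 108), (38, 68, 108), (37, 66, 105), (36, 63, 105), (34, 58, 96), (25, 49, 84), (27, 46, 74), (159, 167, 172), (165, 174, 180), (164, 173, 179), (166, 176, 181), (136, 143, 146), (62, 62, 60), (108, 113, 113), (160, 170, 175), (163, 173, 178), (163, 172, 178), (163, 172, 178), (163, 172, 178), (163, 171, 178), (163, 172, 178)]
```

View pics/ov0.png

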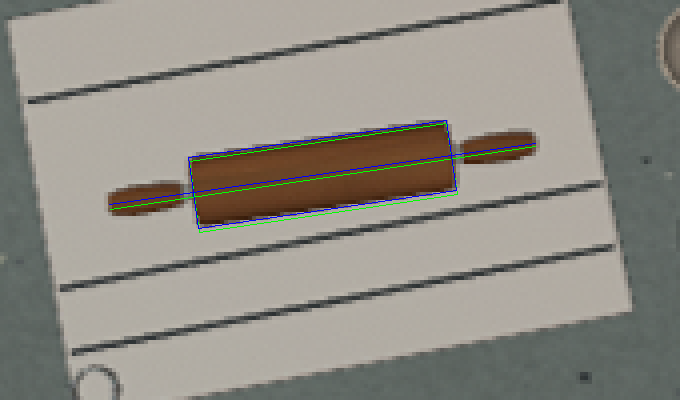

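```bash
cat >> h.py <<'E'
def pin2(d,u0=None):
    """sub-pixel barrel edges along columns -> centre (axis), angle"""
    f=d["frame"].astype(float);m=((f[...,2]-f[...,0]>25)&(f[...,0]<60)).astype(np.uint8)
    m[:120]=0;m[290:]=0;m[:,:165]=0;m[:,335:]=0
    n,lab,st,_=cv2.connectedComponentsWithStats(m);k=1+np.argmax(st[1:,4]);m=(lab==k)
    hgt=m.sum(0);cols=np.nonzero(hgt>=14)[0];us=(cols.min(),cols.max());g=f[...,1]
    top=[];bot=[]
    for u in range(us[0]+4,us[1]-3):
        r=np.nonzero(m[:,u])[0];a,b=r.min(),r.max();thr=115.
        i=a
        while g[i,u]<thr:i-=1
        top.append((u,i+(g[i,u]-thr)/(g[i,u]-g[i+1,u])))
        i=b
        while g[i,u]<thr:i+=1
        bot.append((u,i-(g[i,u]-thr)/(g[i,u]-g[i-1,u])))
    T=ray(d,np.array(top),.0455);B=ray(d,np.array(bot),.0455)
    cT,vT=axis(T);cB,vB=axis(B);v=vT+vB;v/=np.linalg.norm(v);n=np.array([v[1],-v[0]])
    an=[np.degrees(np.arctan2(-x[0],x[1])) for x in(vT,vB)]
    c=(cT+cB)/2
    # ends (along pin) from columns at the axis
    e=ray(d,[[us[0]-.5,np.mean([top[0][1],bot[0][1]])],[us[1]+.5,np.mean([top[-1][1],bot[-1][1]])]],.0455)[:,:2]
    ec=e.mean(0);c=c+v*((ec-c)@v)
    return c,v,np.mean(an),an,(cT-cB)@n,np.linalg.norm(e[0]-e[1])
E
python3 - <<'E'
from h import *;import pickle
d=pickle.load(open("pics/top0.pkl","rb"))
r=pin2(d);print(r)
nn=np.array([.97727,.21198]);print(r[0]@nn, "to go", r[0]@nn-.45275)
c,v=r[0],r[1];n=np.array([v[1],-v[0]])
S=4;im=cv2.resize(d["frame"][170:270,170:340],None,fx=S,fy=S,interpolation=cv2.INTER_NEAREST)
P=[np.r_[c+v*i+n*j,.0455] for i,j in((.1,.0275),(-.1,.0275),(-.1,-.0275),(.1,-.0275))]+[np.r_[c+v*.165,.0455],np.r_[c-v*.165,.0455]]
q=((proj(d,np.array(P))-[170,170]+.5)*S).astype(np.int32)
cv2.polylines(im,[q[:4]],True,(0,255,0),1);cv2.line(im,tuple(map(int,q[4])),tuple(map(int,q[5])),(0,255,0),1)
cv2.imwrite("pics/ov1.png",im)
E
```

```text
(array([0.53135752, 0.02828887]), array([-0.16598088,  0.98612897]), np.float64(9.554220449236842), [np.float64(9.583953327941488), np.float64(9.524487570532196)], np.float64(0.05520258358088571), np.float64(0.19469755980661702))
0.5252764398626771 to go 0.07252643986267715
```

View pics/ov1.png

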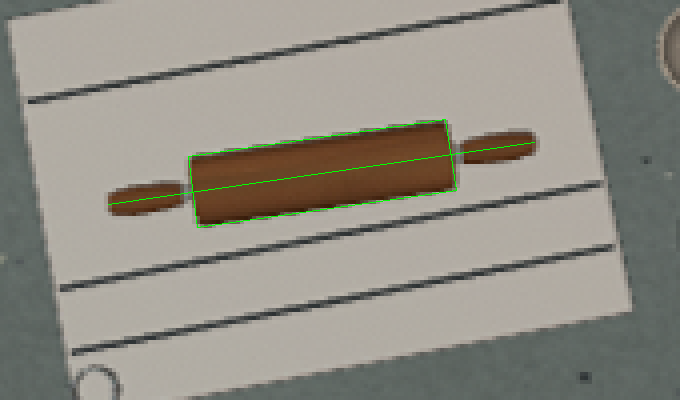

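```bash
cat > r.py <<'E'
from bench import *
from h import *
from scipy.spatial.transform import Rotation as Ro
def quat(deg):
    t=np.radians(deg);y=np.array([-np.sin(t),np.cos(t),0]);z=np.array([0,0,-1.]);x=np.cross(y,z)
    return Ro.from_matrix(np.c_[x,y,z]).as_quat()[[3,0,1,2]]
def nv(deg):
    t=np.radians(deg);return np.array([np.cos(t),np.sin(t)])
def rep(s=""):
    q=state();print(s,round(q["time"],2),"p",q["ee_pos"].round(4),"F",q["ft_force"].round(2),"M",q["moment"].round(2),"gap",round(q["finger_gap"],3));return q
E
python3 - <<'E'
from r import *
c=np.array([.53136,.02829]);a=9.55
p=c+.008*nv(a)
move_to(np.r_[p,.13],quat(a));rep()
move_l(np.r_[p,.086],.08);f0=rep()["ft_force"][2]
for z in (.083,.082,.081,.080,.079,.078):
    move_l(np.r_[p,z],.02);f=rep(z)["ft_force"][2]
    if f-f0>4: break
E
```

```text
2.52 p [0.5393 0.0303 0.1302] F [-0.68 -0.28 -0.25] M [ 0.02 -0.02 -0.01] gap 0.088
 3.23 p [0.5393 0.0296 0.086 ] F [-0.31 -0.21 -0.52] M [ 0.01  0.   -0.05] gap 0.088
0.083 3.52 p [0.5394 0.0296 0.0832] F [ 0.07  0.04 -0.37] M [ 0.05 -0.01  0.01] gap 0.088
0.082 3.77 p [0.5392 0.0296 0.082 ] F [-0.6  -0.1  -0.46] M [ 0.04  0.   -0.03] gap 0.088
0.081 4.03 p [0.5394 0.0296 0.0813] F [ 0.39 -0.11  1.64] M [ 0.05  0.04 -0.04] gap 0.088
0.08 4.28 p [0.5399 0.0297 0.0811] F [ 0.09 -0.68  4.84] M [ 0.06 -0.01 -0.04] gap 0.088
```

```bash
cat >> r.py <<'E'
def see(tag):
    d=get_image("top");cv2.imwrite(f"pics/{tag}.png",d["frame"])
    r=pin2(d);print(tag,"pin",r[0].round(4),"ang",round(r[2],2),np.round(r[3],2),"w,l",round(r[4],4),round(r[5],4),"to go",round(r[0]@nv(12.238)-.45275,4));return r
E
python3 - <<'E'
from r import *
c=np.array([.53136,.02829]);a=9.55
p=c+.008*nv(a);e=c-.024*nv(a+.7)
move_l(np.r_[p,.0792],.02);rep()
move_l(np.r_[e,.0792],.04,quat(a+2));rep()
move_l(np.r_[e,.13],.15);rep()
move_l(np.r_[e+.12*nv(a),.18],.3)
try: see("s1")
except Exception as x: print(x)
E
```

```text
4.53 p [0.5403 0.0297 0.0809] F [0.96 0.35 7.53] M [ 0.19  0.01 -0.03] gap 0.088
 5.47 p [0.5087 0.0243 0.081 ] F [-0.69  1.21  8.46] M [ 0.24  0.01 -0.2 ] gap 0.088
 5.97 p [0.5076 0.024  0.1293] F [ 0.26 -0.82  0.02] M [ 0.07  0.05 -0.01] gap 0.088
s1 pin [0.5106 0.034 ] ang 5.06 [9.59 0.54] w,l 0.0631 0.0889 to go 0.0534
```

View pics/s1.png

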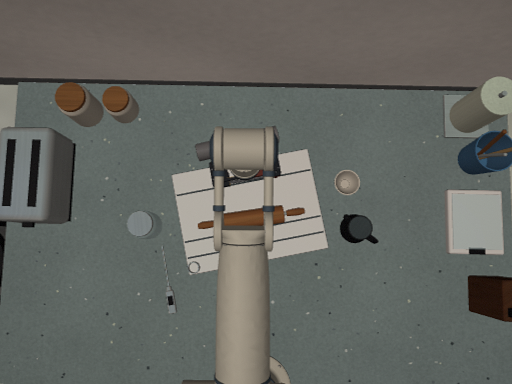

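The arm covers the pin in the top view. I'll swing it aside to measure.

```bash
cat >> r.py <<'E'
def aside(tag,dj=0.75):
    q=state()["joint_pos"].copy();q[0]+=dj;movej(q);r=see(tag);rep();return r
E
python3 - <<'E'
from r import *
e=state()["ee_pos"];move_l([e[0],e[1],.26],.3)
aside("s1b",-.75)
E
```

```text
s1b pin [0.5147 0.0248] ang 8.28 [9.59 6.97] w,l 0.0578 0.1942 to go 0.0555
 8.74 p [ 0.4872 -0.3925  0.2617] F [-0.24  0.91 -0.5 ] M [-0.03 -0.06 -0.06] gap 0.088
```

View pics/s1b.png

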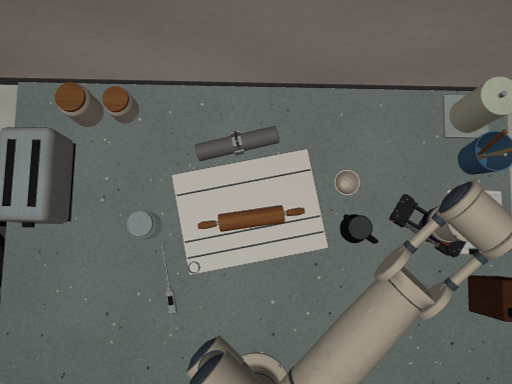

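```bash
cat >> h.py <<'E'
def pin3(d,thr=33.):
    f=d["frame"].astype(float);s=f[...,2]-f[...,0]
    m=(s>thr).astype(np.uint8)
    m[:120]=0;m[290:]=0;m[:,:165]=0;m[:,335:]=0
    n,lab,st,_=cv2.connectedComponentsWithStats(m);k=1+np.argmax(st[1:,4]);m=(lab==k)
    cols=np.nonzero(m.sum(0)>=15)[0];us=(cols.min(),cols.max());top=[];bot=[]
    for u in range(us[0]+4,us[1]-3):
        r=np.nonzero(m[:,u])[0];a,b=r.min(),r.max()
        top.append((u,a-(s[a,u]-thr)/(s[a,u]-s[a-1,u])));bot.append((u,b+(s[b,u]-thr)/(s[b,u]-s[b+1,u])))
    T=ray(d,np.array(top),.0455);B=ray(d,np.array(bot),.0455)
    cT,vT=axis(T);cB,vB=axis(B);v=vT+vB;v/=np.linalg.norm(v);n=np.array([v[1],-v[0]])
    an=[np.degrees(np.arctan2(-x[0],x[1])) for x in(vT,vB)];c=(cT+cB)/2
    e=ray(d,[[us[0]-.5,np.mean([top[0][1],bot[0][1]])],[us[1]+.5,np.mean([top[-1][1],bot[-1][1]])]],.0455)[:,:2]
    c=c+v*((e.mean(0)-c)@v)
    return c,v,np.mean(an),an,(cT-cB)@n,np.linalg.norm(e[0]-e[1])
E
sed -i 's/r=pin2(d)/r=pin3(d)/' r.py
python3 - <<'E'
from h import *;import pickle
d=pickle.load(open("pics/top0.pkl","rb"));n=np.array([.97727,.21198])
for nm in("top0","s1b"):
    d["frame"]=cv2.imread(f"pics/{nm}.png")
    r=pin3(d);print(nm,r,r[0]@n-.45275)
E
```

```text
top0 (array([0.53097298, 0.02824882]), array([-0.16303459,  0.98662035]), np.float64(9.383078713843894), [np.float64(9.388637923473123), np.float64(9.377519504214666)], np.float64(0.051977176646064126), np.float64(0.19472740567672783)) 0.07214214995697044
s1b (array([0.5155529 , 0.02485528]), array([-0.16564736,  0.98618505]), np.float64(9.534843236093508), [np.float64(9.530594198920427), np.float64(9.53909227326659)], np.float64(0.05165611700723952), np.float64(0.19451006679317492)) 0.05635320149548173
```

```bash
cat >> r.py <<'E'
def stroke(c,a,pre,post,a2,off=0.,z=.0765,sp=.04,am=None):
    """tip from c+pre*n to c-post*n, yaw a->a2, tool offset off along the pin"""
    t=np.radians(a);v=np.array([-np.sin(t),np.cos(t)]);am=(a+a2)/2 if am is None else am
    p=c+pre*nv(a)+off*v;e=c-post*nv(am)+off*v
    move_to(np.r_[p,.115],quat(a))
    move_l(np.r_[p,.084],.08)
    move_l(np.r_[p,z],.02);rep("press")
    move_l(np.r_[e,z],sp,quat(a2));rep("end")
    move_l(np.r_[e,.1],.1);return e
E
python3 - <<'E'
from r import *
c=np.array([.5159,.0249]);a=9.6
e=stroke(c,a,.008,.024,a+4,off=.04)
move_l(np.r_[e,.2],.3)
aside("s2",-.8)
E
```

```text
press 11.57 p [0.5197 0.0661 0.0807] F [ 0.94  1.34 13.36] M [ 0.2  -0.04 -0.06] gap 0.088
end 12.52 p [0.4881 0.0605 0.0808] F [-0.92  3.2  15.12] M [ 0.42  0.05 -0.31] gap 0.088
s2 pin [0.5005 0.0246] ang 9.36 [9.31 9.41] w,l 0.052 0.1942 to go 0.0416
 14.86 p [ 0.3818 -0.3063  0.1999] F [-0.19  0.67  0.76] M [-0.05 -0.03 -0.05] gap 0.088
```

View pics/s2.png

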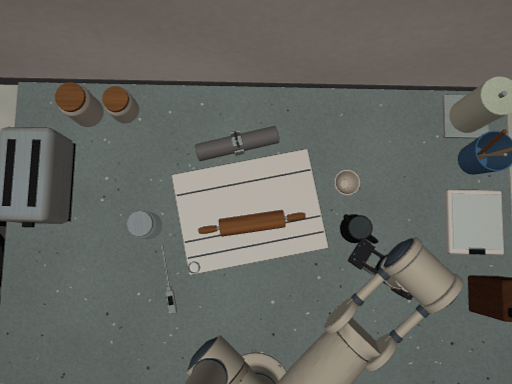

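Both strokes rolled cleanly, about 15 mm each. The pin hasn't turned, because the tips slipped in yaw. I'll press harder to square it while rolling.

Run:
```python
from r import *
c=np.array([.5008,.0246]);a=9.45
e=stroke(c,a,.007,.017,a+6,off=.043,z=.0705)
move_l(np.r_[e,.2],.3)
aside("s3",-.8)
```

```text
press 17.71 p [0.5067 0.0691 0.08  ] F [ 2.02  1.95 30.25] M [ 0.34 -0.19 -0.04] gap 0.088
end 18.46 p [0.4829 0.064  0.0805] F [-0.54  0.92 34.95] M [ 0.47  0.24 -0.65] gap 0.088
s3 pin [0.4903 0.0197] ang 14.96 [14.8  15.11] w,l 0.0521 0.1873 to go 0.0306
 20.83 p [ 0.3786 -0.2974  0.1996] F [ 0.66  0.63 -0.05] M [-0.01  0.06  0.02] gap 0.088
```

Run:
```python
from r import *
c=np.array([.4907,.0205]);a=14.96
e=stroke(c,a,.008,.021,11.9,off=.043,z=.0705)
move_l(np.r_[e,.2],.3)
aside("s4",-.8)
```

```text
press 23.64 p [0.4932 0.0656 0.0797] F [ 1.42  3.99 29.48] M [ 0.77 -0.22 -0.04] gap 0.088
end 24.52 p [0.465  0.0581 0.0805] F [-1.18 -0.05 34.95] M [0.4 0.1 0.8] gap 0.088
s4 pin [0.4753 0.0164] ang 12.56 [12.57 12.55] w,l 0.0519 0.1921 to go 0.0152
 26.84 p [ 0.3616 -0.2888  0.1995] F [ 0.15  0.03 -0.41] M [-0.03 -0.06  0.04] gap 0.088
```

View pics/s4.png

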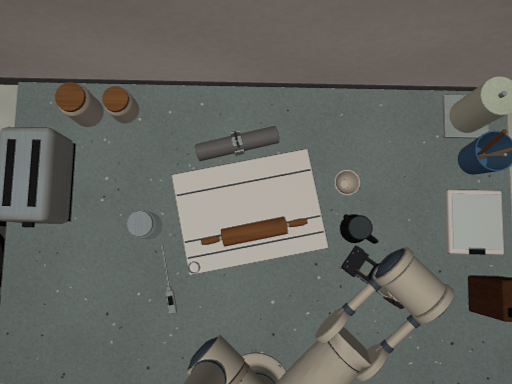

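```bash
python3 - <<'E'
from r import *
c=np.array([.4757,.0164]);a=12.5
e=stroke(c,a,.0085,.0228,a-.1,off=0,z=.0785)
move_l(np.r_[e,.2],.3)
aside("s5",-.8)
E
python3 - <<'E'
from h import *
f=cv2.imread("pics/s5.png")
cv2.imwrite("pics/s5c.png",cv2.resize(f[140:290,160:340],None,fx=4,fy=4,interpolation=cv2.INTER_CUBIC))
E
```

```text
press 29.1 p [0.4855 0.0185 0.0808] F [0.06 0.01 7.98] M [ 0.19 -0.01 -0.03] gap 0.088
end 30.03 p [0.4549 0.0116 0.081 ] F [-0.62  0.06  8.61] M [0.18 0.   0.08] gap 0.088
s5 pin [0.4604 0.013 ] ang 12.52 [12.5  12.54] w,l 0.0516 0.1918 to go -0.0
 32.26 p [ 0.3249 -0.3167  0.1999] F [ 0.16 -0.28  0.19] M [-0.05 -0.03  0.02] gap 0.088
```

View pics/s5c.png

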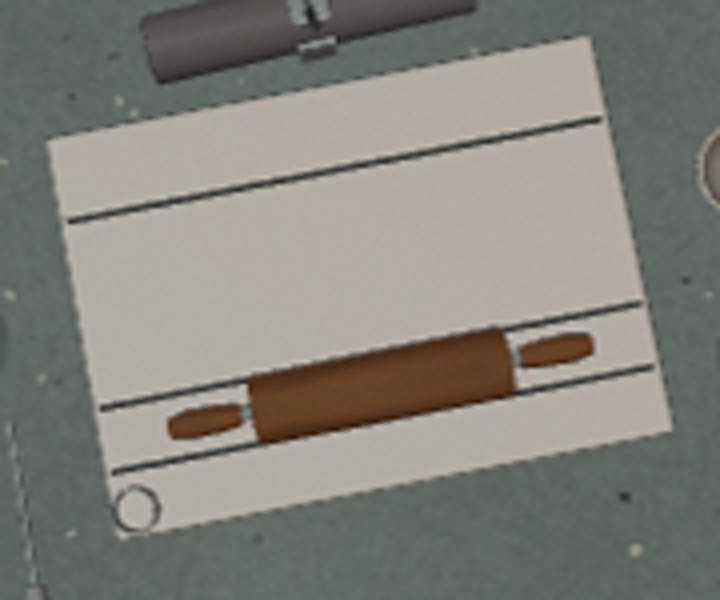

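The crop shows the barrel sitting evenly over both lines (rows about 300–470) and parallel to them. The cutter and everything else look unmoved, and the hand is well clear.

Run:
```python
from r import *
see("s6");job_done()
```

```text
s6 pin [0.4604 0.013 ] ang 12.51 [12.48 12.54] w,l 0.0516 0.1919 to go -0.0
the job is handed in; nothing more can be done
```

The pin now lies over the double line, centred and square with it. I got it there in five strokes with the open fingertips on top of the barrel, and handed the job in at about 32 s.

- **Final position:** the last picture puts the pin's axis about 0 to 0.5 mm from the middle of the pair, within the 2 mm calibration. It is about 0.3° off square, and didn't move between the last two pictures.
- **Squaring:** the pin started 2.7° skewed, and turning the tool lightly in strokes 1 and 2 did nothing because the tips slipped. I pressed at about 30–35 N in strokes 3 and 4. Stroke 3 overshot to 15.0° (target 12.24°), and stroke 4 brought it back to 12.6°. Squaring this way meant the barrel slid a little on the board as it turned.
- **Forces:** the highest wrist reading I took was about 35 N.
- **Surroundings:** the hand finished clear, about 0.3 m to the side. In the pictures the cutter, mat roll and other things around the board look unmoved, but I checked that by eye and did not measure them.
- **Measurement that disagreed:** my first edge finder merged the dark line with the barrel after stroke 1, reading 8.3° and 57.8 mm wide. I replaced it with a colour-based one. That one reads the barrel about 3 mm narrow, which shifts the axis by only about 0.4 mm.

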